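# Fetch the oil filter from behind the additive bottles

## Robot

A 6-joint arm with a two-finger parallel gripper is mounted at the origin on the work surface. World frame = base frame: x ahead of the robot, y to its left, z up, the work surface at z = 0. Lengths are in m, angles in rad, forces in N, time in s.
With the tool pointing down it reaches from about 0.35 to 0.975 m from the base axis. Payload 4.9 kg.
Tool frame: the origin (TCP) lies midway between the tips of the shut fingers; the grasp point (between the pads) lies 19 mm behind it; z points along the fingers, y is the line along which they close (so a half turn about z gives the same grasp; the last joint's range is limited). The gripper opens to 85 mm and grips with 20 to 120 N. Pads are 22 mm wide; open, the fingers measure 114 mm over their backs; the gripper's body (76 mm by 85 mm) begins 54 mm behind the grasp point. The pads swing forward as they close: fully open they stand 13 mm farther back than shut.
Start: joints at [1.035, 0.053, 1.613, -0, 1.476, -0.119], TCP at [0.253, 0.571, 0.195] pointing down, gripper open.
Joint ranges: [-3.01, 3.01], [-1.01, 2.22], [0.06, 2.58], [-1.02, 4.17], [0.09, 2.62], [-3.14, 3.14]. Speed limits (rad/s): [2.57, 2.57, 3.14, 3.14, 3.14, 3.14].

## Interface

Orientations are given as a rotation vector (axis times angle).
In Python, from station import ctrl gives the robot as it stands.
- The arm moves only by the shell command python3 -m handwheel 'ROWS' [FORCE]. ROWS is JSON, a list of rows, each an object with "gripper": the gripper command: -1 is fully open, 1 is shut, values between are in proportion; "offset": the shift along the tool's x, y, z in mm, a list of three; "rotation": the turn, a rotation vector about the tool's x, y, z in rad, a list of three. A call has exactly 8 rows; each row is the pose to reach, as a shift and turn from the pose commanded when the call began, along the tool's axes at that moment; what a row does not reach only later rows make up. A row lasts 1/8 s, in which the tool goes at most 62.5 mm and 10.7 degrees, less where a joint would pass 70% of its speed; a pose out of reach is approached as far as the arm can. A call with a gripper value outside its range is refused whole. The fingers move at their own pace and stop on an object; FORCE is the grip in N (left out, the last holds). Time passes only in rows, so rows that repeat a pose let the fingers close, or fill a call up. It gives the time, the measured TCP pose, the force, the opening and the grip force at its end, in the units of the state.
- ctrl.get_obs(): the state, without advancing time (a new reading comes with each control period).
- ctrl.get_image(name): name is "scene" or "top" or "wrist"; returns a dict with "image" (384x512x3 uint8, red, green, blue), "fovy" (degrees; the focal length in pixels is half the picture's height over the tangent of half this angle, whatever the lens; pixels are square), "cx", "cy" (the principal point, pixels), "k1" (the pictures are not rectified: a ray, as slopes to the right and down, at radius r is drawn at 1 + k1 r^2 times it, then the intrinsics apply), "xyz" and "attitude" of the camera in the world. Camera axes: x right, y up, looking along -z (the intrinsics and any distortion apply to the point x, -y, -z); pixel columns grow to the right and rows downward; lengths in m; the calibration is good to about 2 mm. A picture is of the moment at which its call begins. There is no depth.
- ctrl.finish_job(): hands the job in; it is judged then, once.
The state is a dict: "t": time; "q": joint angles; "dq": joint speeds; "effort": joint torques, N m; "tool_pos": TCP position; "tool_rot": TCP orientation; "contact_force": force on the tool from outside, world axes, zero at the start; "wrist_torque": the same for the moment, N m; "opening": finger opening in m; "grip_force": force on a finger pad.
Only numpy, scipy, OpenCV 4.12 (cv2) and the standard library are available. Lean on these libraries where they do the work, as an engineer would, in place of code of your own. Each camera call takes 0.05 s, during which the arm holds its last target. There are 200 camera calls.

## Task

An order has come in for the orange oil filter, which is boxed in by three bottles in the grey stock bay: stand all three bottles aside on the black mat, and only then lift out the orange filter and stand it on the white mark in the red order tray. After that put the bottles back in the bay, each centred on the square of its own colour (they may be mixed up now). Set everything down upright without dropping or toppling it, and leave the white filter where it stands.

Things in the scene. Friction and masses are not known exactly. Their poses are not given: they have to be found in the camera images.
- blue_bottle: blue plastic additive bottle, loose, standing upright: a round body 56 mm in diameter, straight up to 105 mm, then a shoulder and a narrow black cap (30 mm in diameter) to 135 mm; a white paper band low on the body; 0.2 to 0.4 kg. Origin: centre of its underside, z up. Stands in the stock bay at the start, on any of the three coloured squares.
- green_bottle: green plastic additive bottle, loose, standing upright: a round body 56 mm in diameter, straight up to 105 mm, then a shoulder and a narrow black cap (30 mm in diameter) to 135 mm; a white paper band low on the body; 0.2 to 0.4 kg. Origin: centre of its underside, z up. Stands in the stock bay at the start, on any of the three coloured squares.
- yellow_bottle: yellow plastic additive bottle, loose, standing upright: a round body 56 mm in diameter, straight up to 105 mm, then a shoulder and a narrow black cap (30 mm in diameter) to 135 mm; a white paper band low on the body; 0.2 to 0.4 kg. Origin: centre of its underside, z up. Stands in the stock bay at the start, on any of the three coloured squares.
- orange_filter: orange spin-on oil filter, loose, standing upright in the middle of the bottles, so that there is no room for a gripper until they are gone: round, 52 mm in diameter, straight up to about 42 mm, 50 mm high with a domed top, about 0.16 kg. Origin: centre of its underside, z up.
- white_filter: white oil filter of the same shape and size as the orange one, loose, standing behind it (about 85 mm between their centres) at the end of the stock bay away from the robot. It stays where it is. Origin: centre of its underside, z up.
- blue_square: blue painted square, fixed in the stock bay: 66 by 66 mm, 2 mm thick, its corners show around the bottle that stands on it. Origin: centre of its underside; its top, where a bottle stands, is 2 mm above. The stock bay is a fixed grey steel tray 270 mm square, its floor 5 mm above the worktop and its rim 12 mm; the three squares lie 72 mm from the orange filter's place (centres), one on the robot's side and one on each flank.
- green_square: green painted square, fixed in the stock bay: 66 by 66 mm, 2 mm thick, its corners show around the bottle that stands on it. Origin: centre of its underside; its top, where a bottle stands, is 2 mm above. The stock bay is a fixed grey steel tray 270 mm square, its floor 5 mm above the worktop and its rim 12 mm; the three squares lie 72 mm from the orange filter's place (centres), one on the robot's side and one on each flank.
- yellow_square: yellow painted square, fixed in the stock bay: 66 by 66 mm, 2 mm thick, its corners show around the bottle that stands on it. Origin: centre of its underside; its top, where a bottle stands, is 2 mm above. The stock bay is a fixed grey steel tray 270 mm square, its floor 5 mm above the worktop and its rim 12 mm; the three squares lie 72 mm from the orange filter's place (centres), one on the robot's side and one on each flank.
- side_mat: black rubber mat, fixed flat on the worktop at one side of the stock bay, the side area: 280 mm (its x) by 120 mm (its y), 3 mm thick, with room for three bottles in a row along its x, 85 mm apart. Origin: centre of its underside, so its top is 3 mm above.
- order_tray: red open order tray, fixed on the worktop at the other side of the stock bay: 160 by 160 mm, rim 18 mm high, floor 4 mm thick, a white round mark 70 mm in diameter in its middle. Origin: centre of its underside; the floor is 4 mm above.

How it is judged:
On the way, in this order (a step that is already met when the one before it is completed fails the run):
1. all three bottles stand released and upright on the black mat (linear speed of each of blue_bottle, green_bottle, yellow_bottle below 0.02 m/s and angular speed of each of blue_bottle, green_bottle, yellow_bottle below 0.3 rad/s and angle between each of blue_bottle, green_bottle, yellow_bottle's own z axis and vertical below 0.12 rad and contact force between the fingers and blue_bottle below 0.2 N and x of blue_bottle in the frame of side_mat between -0.14 and 0.14 m and y of blue_bottle in the frame of side_mat between -0.06 and 0.06 m and z of each of blue_bottle, green_bottle, yellow_bottle in the frame of side_mat below 0.01 m and contact force between the fingers and green_bottle below 0.2 N and x of green_bottle in the frame of side_mat between -0.14 and 0.14 m and y of green_bottle in the frame of side_mat between -0.06 and 0.06 m and contact force between the fingers and yellow_bottle below 0.2 N and x of yellow_bottle in the frame of side_mat between -0.14 and 0.14 m and y of yellow_bottle in the frame of side_mat between -0.06 and 0.06 m), for 0.2 s.
2. the orange filter stands released on the white mark of the order tray, the bottles still on the mat (all of step 1 and linear speed of orange_filter below 0.02 m/s and angular speed of orange_filter below 0.3 rad/s and angle between orange_filter's own z axis and vertical below 0.12 rad and contact force between the fingers and orange_filter below 0.2 N and horizontal distance between orange_filter and order_tray below 0.015 m and z of orange_filter in the frame of order_tray below 0.012 m), for 0.2 s.
At the end, for the whole second after the job is handed in: Each bottle stands upright, released and at rest on the square of its own colour, its centre within 15 mm of the square's centre; the orange filter stands upright, released and at rest in the order tray within 15 mm of its centre (linear speed of each of blue_bottle, green_bottle, yellow_bottle, orange_filter below 0.02 m/s and angular speed of each of blue_bottle, green_bottle, yellow_bottle, orange_filter below 0.3 rad/s and angle between each of blue_bottle, green_bottle, yellow_bottle, orange_filter's own z axis and vertical below 0.12 rad and contact force between the fingers and blue_bottle below 0.2 N and horizontal distance between blue_bottle and blue_square below 0.015 m and z of blue_bottle in the frame of blue_square below 0.01 m and contact force between the fingers and green_bottle below 0.2 N and horizontal distance between green_bottle and green_square below 0.015 m and z of green_bottle in the frame of green_square below 0.01 m and contact force between the fingers and yellow_bottle below 0.2 N and horizontal distance between yellow_bottle and yellow_square below 0.015 m and z of yellow_bottle in the frame of yellow_square below 0.01 m and contact force between the fingers and orange_filter below 0.2 N and horizontal distance between orange_filter and order_tray below 0.015 m and z of orange_filter in the frame of order_tray below 0.012 m); the robot touches nothing.
It fails at once if a bottle or the orange filter is tipped by more than about 35 degrees (angle between any of blue_bottle, green_bottle, yellow_bottle, orange_filter's own z axis and vertical above 0.6 rad).
It fails at once if a bottle or the orange filter is dropped (falls free faster than 0.7 m/s, some 25 mm) ((contact force between anything else and blue_bottle below 0.1 N and linear speed of blue_bottle above 0.7 m/s) or (contact force between anything else and green_bottle below 0.1 N and linear speed of green_bottle above 0.7 m/s) or (contact force between anything else and yellow_bottle below 0.1 N and linear speed of yellow_bottle above 0.7 m/s) or (contact force between anything else and orange_filter below 0.1 N and linear speed of orange_filter above 0.7 m/s)).
It fails at once if the white filter is moved by more than 20 mm (distance of white_filter from where it was at the start of the episode above 0.02 m).
It also fails if it takes over 144 s, if anything falls off the work surface, if the arm or the gripper's body presses on something with over 40 N, if the wrist force passes 120 N, or if a joint passes its speed limit or range.

## Working session

There is one attempt and no reset: what is moved stays moved. The work goes in short steps, Python scripts to look and compute and a shell command to move; the robot and the scene stay as the last step left them, time stands still between calls to the robot, and variables do not carry over. Pictures are saved under pics/ and viewed, at most 16 in all, crops included, and the job is handed in when it is done.

```bash
ls; mkdir -p pics; python3 - <<'E'
from station import ctrl
import cv2
o=ctrl.get_obs();print({k:o[k] for k in('t','tool_pos','tool_rot','opening')})
for n in('top','scene'):
    d=ctrl.get_image(n);cv2.imwrite(f'pics/{n}0.png',d['image'][:,:,::-1])
    print(n,{k:d[k] for k in d if k!='image'})
E
```

```text
pics
{'t': 0.0, 'tool_pos': array([0.25265589, 0.57088631, 0.19335143]), 'tool_rot': array([-6.49861292e-01, -3.07294426e+00,  3.07063373e-03]), 'opening': 0.08547689743719517}
top {'fovy': 55.294426489192944, 'cx': 262.225494186718, 'cy': 192.06025029036752, 'k1': -0.06686091154193385, 'xyz': array([0.48670593, 0.00725792, 0.82201946]), 'attitude': array([ 0.06121452, -0.10361076, -1.57450116])}
scene {'fovy': 51.30094677390383, 'cx': 251.99145795661002, 'cy': 189.41584712593095, 'k1': -0.021137022937334552, 'xyz': array([ 1.24793842, -0.02914583,  0.80865184]), 'attitude': array([0.57849824, 0.52704805, 1.46528301])}
```

View pics/top0.png

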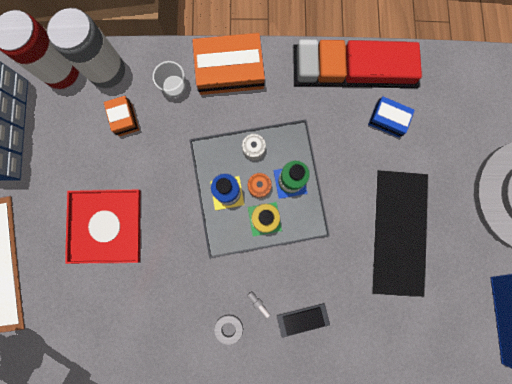

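View pics/scene0.png

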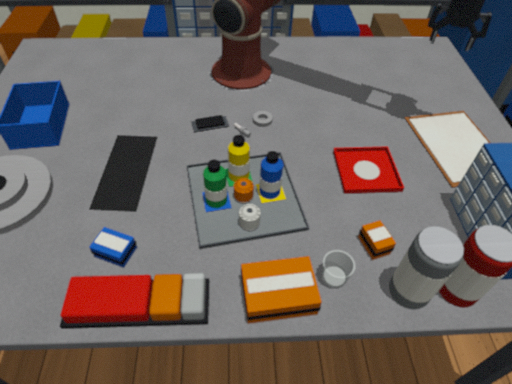

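The top view shows blue on the yellow square (225,187), green on the blue square (295,173), yellow on the green square (266,217), orange at (260,184) and white at (254,145). The mat is on the right at (400,233) and the tray on the left at (104,226). The scene view agrees. Next I'll measure positions.

```bash
cat > h.py <<'E'
import numpy as np, cv2
from scipy.spatial.transform import Rotation as R
from station import ctrl
def K(d):
    f=d['image'].shape[0]/2/np.tan(np.radians(d['fovy'])/2)
    return np.array([[f,0,d['cx']],[0,f,d['cy']],[0,0,1.]])
def world(d,uv,z):
    """pixel -> point on the plane at height z"""
    s=cv2.undistortPoints(np.array(uv,float).reshape(-1,1,2),K(d),np.array([d['k1'],0,0,0,0]))[:,0]
    # k1 model: drawn = s(1+k1 r^2), as OpenCV
    v=np.c_[s[:,0],-s[:,1],-np.ones(len(s))]@R.from_rotvec(d['attitude']).as_matrix().T
    p=np.asarray(d['xyz']); return (p+v*((z-p[2])/v[:,2:]))[:,:2]
def pose():
    o=ctrl.get_obs(); return o['tool_pos'],R.from_rotvec(o['tool_rot'])
def mask(img,lo,hi,roi=None,k=1):
    m=cv2.inRange(cv2.cvtColor(img,cv2.COLOR_RGB2HSV),lo,hi)
    if roi:
        n=np.zeros_like(m);x0,y0,x1,y1=roi;n[y0:y1,x0:x1]=m[y0:y1,x0:x1];m=n
    return m
def big(m):
    c=max(cv2.findContours(m,cv2.RETR_EXTERNAL,cv2.CHAIN_APPROX_NONE)[0],key=cv2.contourArea)
    return cv2.minAreaRect(c),cv2.minEnclosingCircle(c),cv2.contourArea(c)
E
python3 - <<'E'
from h import *
np.set_printoptions(precision=4,suppress=True)
d=ctrl.get_image('top');im=d['image']
for n,roi in dict(blue=(208,172,243,203),green=(282,156,312,188),yellow=(250,205,282,232)).items():
    r,c,a=big(mask(im,(0,0,0),(179,255,60),roi)); print(n,'cap',c,a,world(d,c[0],.142))
r,c,a=big(mask(im,(3,120,120),(15,255,255),(245,170,274,200)));print('orange',c,world(d,c[0],.05))
r,c,a=big(mask(im,(0,0,150),(179,60,255),(238,130,270,162)));print('white',c,world(d,c[0],.05))
r,c,a=big(mask(im,(0,0,0),(179,255,45),(360,160,440,305)));print('mat',r);print(world(d,cv2.boxPoints(r),.003),world(d,r[0],.003))
r,c,a=big(mask(im,(0,0,180),(179,60,255),(75,200,135,255)));print('mark',c,world(d,c[0],.004))
print('bay',world(d,[(191,140),(305,121),(328,236),(210,257)],.012))
p,q=pose();w=R.from_matrix([[-1,0,0],[0,1,0],[0,0,-1]])
print(p,q.as_matrix(),'turn',(q.inv()*w).as_rotvec())
E
```

```text
blue cap ((223.65672302246094, 185.67910766601562), 7.686868667602539) 160.5 [[0.5705 0.0606]]
green cap ((296.33721923828125, 171.85658264160156), 7.884585380554199) 165.5 [[ 0.5962 -0.0759]]
yellow cap ((265.875, 217.0416717529297), 7.131072521209717) 137.5 [[ 0.5116 -0.0178]]
orange ((259.06756591796875, 184.7432403564453), 11.923970222473145) [[ 0.5836 -0.0073]]
white ((253.1521759033203, 144.5), 12.162554740905762) [[0.6708 0.0049]]
mat ((400.32275390625, 233.1214141845703), (50.82398223876953, 122.89714050292969), 2.4628169536590576)
[[ 0.345  -0.2587]
 [ 0.6213 -0.2806]
 [ 0.6163 -0.4013]
 [ 0.3372 -0.3756]] [[ 0.478  -0.3278]]
mark ((104.0, 226.0), 15.811488151550293) [[0.4982 0.3379]]
bay [[ 0.6905  0.1449]
 [ 0.7348 -0.1138]
 [ 0.4736 -0.1598]
 [ 0.4299  0.1   ]]
[0.2528 0.571  0.1936] [[-0.9144  0.4049 -0.0008]
 [ 0.4049  0.9144 -0.0014]
 [ 0.0002 -0.0016 -1.    ]] turn [-0.0016 -0.0005 -0.4168]
```

```bash
python3 -m handwheel '[{"gripper":-1,"offset":[-50,-40,0],"rotation":[0,0,-0.14]},{"gripper":-1,"offset":[-100,-79,0],"rotation":[0,0,-0.28]},{"gripper":-1,"offset":[-150,-118,0],"rotation":[0,0,-0.417]},{"gripper":-1,"offset":[-200,-157,0],"rotation":[0,0,-0.417]},{"gripper":-1,"offset":[-250,-197,0],"rotation":[0,0,-0.417]},{"gripper":-1,"offset":[-300,-236,0],"rotation":[0,0,-0.417]},{"gripper":-1,"offset":[-350,-275,0],"rotation":[0,0,-0.417]},{"gripper":-1,"offset":[-400,-315,0],"rotation":[0,0,-0.417]}]' 40
python3 - <<'E'
from h import *
p,q=pose();print(p,q.as_matrix().round(4),'to green',(np.array([.596,-.077])-p[:2])*[-1000,1000])
E
```

```text
t: 1.15
tool_pos: [0.4875, 0.1277, 0.1945]
tool_rot: [-0.0, 3.141, 0.0]
contact_force: [0.6, 0.5, -0.4]
opening: 0.0852
grip_force: 0.0
[0.48748709 0.12771238 0.1944796 ] [[-1.e+00 -2.e-04  3.e-04]
 [-2.e-04  1.e+00  2.e-04]
 [-3.e-04  2.e-04 -1.e+00]] to green [-108.51290922 -204.71237958]
```

```bash
python3 -m handwheel '[{"gripper":-1,"offset":[-25,-50,0],"rotation":[0,0,0]},{"gripper":-1,"offset":[-50,-100,0],"rotation":[0,0,0]},{"gripper":-1,"offset":[-80,-150,0],"rotation":[0,0,0]},{"gripper":-1,"offset":[-105,-198,0],"rotation":[0,0,0]},{"gripper":-1,"offset":[-105,-198,0],"rotation":[0,0,0]},{"gripper":-1,"offset":[-105,-198,0],"rotation":[0,0,0]},{"gripper":-1,"offset":[-105,-198,0],"rotation":[0,0,0]},{"gripper":-1,"offset":[-105,-198,0],"rotation":[0,0,0]}]'
python3 - <<'E'
from h import *
d=ctrl.get_image('wrist');cv2.imwrite('pics/w1.png',d['image'][:,:,::-1]);print({k:d[k] for k in d if k!='image'},pose()[0])
E
```

```text
t: 2.15
tool_pos: [0.5918, -0.0672, 0.1948]
tool_rot: [-0.003, 3.141, 0.0]
contact_force: [0.0, -0.5, -1.7]
opening: 0.0852
grip_force: 0.0
{'fovy': 61.14463781812815, 'cx': 257.03346325470545, 'cy': 194.47602104482914, 'k1': -0.002410568592450635, 'xyz': array([ 0.51952934, -0.06670489,  0.37343864]), 'attitude': array([-0.22682581, -0.22551801,  1.5611804 ])} [ 0.59183364 -0.06738059  0.19480258]
```

View pics/w1.png

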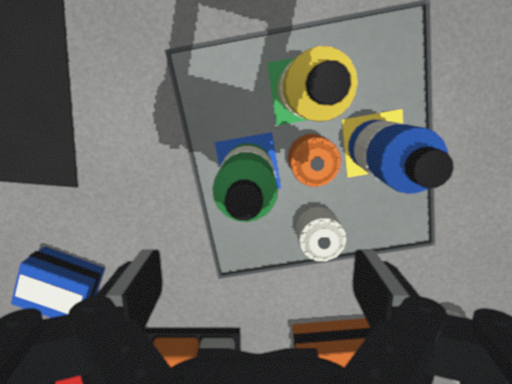

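The wrist view shows the green cap at (244,200), the yellow cap at (328,82), the blue cap at (428,166) and the orange filter at (315,160). I'll use these as a second measurement.

```bash
python3 - <<'E'
from h import *
np.set_printoptions(precision=4,suppress=True)
d=ctrl.get_image('wrist');im=d['image']
for n,roi in dict(blue=(402,140,462,192),green=(218,174,268,226),yellow=(300,55,352,106)).items():
    r,c,a=big(mask(im,(0,0,0),(179,255,50),roi)); print(n,c,world(d,c[0],.142))
r,c,a=big(mask(im,(3,120,120),(15,255,255),(270,120,350,200)));print('orange',c,world(d,c[0],.045))
print(pose()[0])
E
```

```text
blue ((428.3260803222656, 165.5), 23.33155059814453) [[0.566 0.057]]
green ((243.25, 199.0), 19.851106643676758) [[ 0.5917 -0.0772]]
yellow ((327.5, 82.0), 22.29920196533203) [[ 0.509  -0.0196]]
orange ((315.204833984375, 160.8418426513672), 25.297178268432617) [[ 0.5809 -0.0076]]
[ 0.5919 -0.0675  0.1948]
```

```bash
python3 -m handwheel '[{"gripper":-1,"offset":[-2,-9,0],"rotation":[0,0,0]},{"gripper":-1,"offset":[-2,-9,0],"rotation":[0,0,0]},{"gripper":-1,"offset":[-2,-9,30],"rotation":[0,0,0]},{"gripper":-1,"offset":[-2,-9,65],"rotation":[0,0,0]},{"gripper":-1,"offset":[-2,-9,100],"rotation":[0,0,0]},{"gripper":-1,"offset":[-2,-9,121],"rotation":[0,0,0]},{"gripper":-1,"offset":[-2,-9,121],"rotation":[0,0,0]},{"gripper":-1,"offset":[-2,-9,121],"rotation":[0,0,0]}]' 40
python3 -m handwheel '[{"gripper":1,"offset":[0,0,0],"rotation":[0,0,0]},{"gripper":1,"offset":[0,0,0],"rotation":[0,0,0]},{"gripper":1,"offset":[0,0,0],"rotation":[0,0,0]},{"gripper":1,"offset":[0,0,0],"rotation":[0,0,0]},{"gripper":1,"offset":[0,0,0],"rotation":[0,0,0]},{"gripper":1,"offset":[0,0,0],"rotation":[0,0,0]},{"gripper":1,"offset":[0,0,0],"rotation":[0,0,0]},{"gripper":1,"offset":[0,0,0],"rotation":[0,0,0]}]' 40
python3 - <<'E'
from h import *
d=ctrl.get_image('wrist');cv2.imwrite('pics/w2.png',d['image'][:,:,::-1]);print(pose()[0])
E
```

```text
t: 3.25
tool_pos: [0.5952, -0.0777, 0.0752]
tool_rot: [-0.0, 3.139, -0.001]
contact_force: [-1.2, -0.2, -0.6]
opening: 0.0853
grip_force: 0.0
t: 4.25
tool_pos: [0.5977, -0.0781, 0.0803]
tool_rot: [-0.001, 3.134, -0.003]
contact_force: [-4.0, 1.9, 18.6]
opening: 0.0365
grip_force: 32.7
[ 0.59764771 -0.07812975  0.08031533]
```

View pics/w2.png

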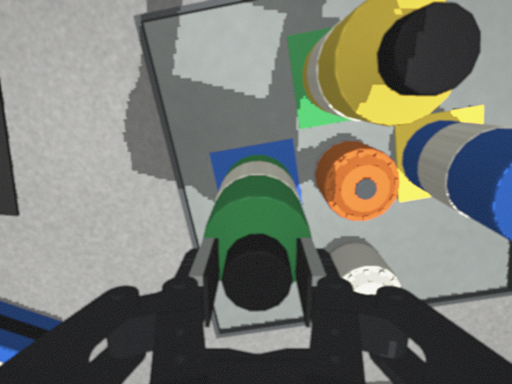

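The picture shows the fingers wedged on the shoulder cone (opening 36 mm). The cap is a safer grip, so I'll open, rise about 36 mm and close on it.

```bash
python3 -m handwheel '[{"gripper":-1,"offset":[0,0,0],"rotation":[0,0,0]},{"gripper":-1,"offset":[0,0,0],"rotation":[0,0,0]},{"gripper":-1,"offset":[0,0,0],"rotation":[0,0,0]},{"gripper":-1,"offset":[0,0,0],"rotation":[0,0,0]},{"gripper":-1,"offset":[0,0,-12],"rotation":[0,0,0]},{"gripper":-1,"offset":[0,0,-24],"rotation":[0,0,0]},{"gripper":-1,"offset":[0,0,-36],"rotation":[0,0,0]},{"gripper":-1,"offset":[0,0,-36],"rotation":[0,0,0]}]'
python3 - <<'E'
from h import *
np.set_printoptions(precision=4,suppress=True)
d=ctrl.get_image('wrist');cv2.imwrite('pics/w3.png',d['image'][:,:,::-1])
r,c,a=big(mask(d['image'],(0,0,0),(179,255,50),(215,215,310,295)));print(c,world(d,c[0],.142),pose()[0],ctrl.get_obs()['opening'])
e=ctrl.get_image('scene')['image'];cv2.imwrite('pics/s3.png',cv2.resize(e[120:260,180:310],None,fx=4,fy=4,interpolation=cv2.INTER_CUBIC)[:,:,::-1])
E
```

```text
t: 5.3
tool_pos: [0.5954, -0.0777, 0.1119]
tool_rot: [-0.0, 3.138, -0.001]
contact_force: [-0.0, 0.2, -0.5]
opening: 0.0852
grip_force: 0.0
((257.0, 240.5), 30.10408592224121) [[ 0.5909 -0.0772]] [ 0.5947 -0.0775  0.1108] 0.08506811668195793
```

View pics/s3.png

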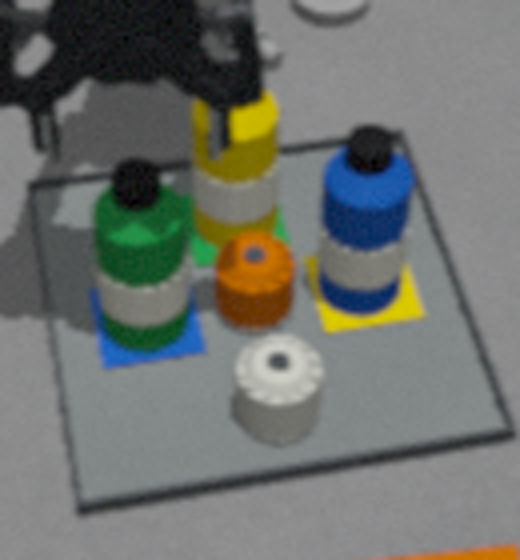

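View pics/w3.png

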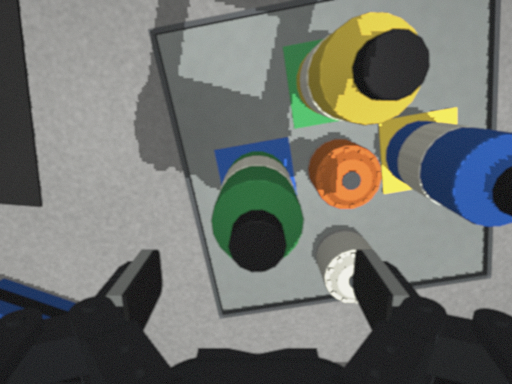

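The bottle still stands, but in the scene view the tips look higher than the state says: their bottoms are near crop row 145, above the green cap top at row 160. I'll triangulate both.

```bash
python3 - <<'E'
from h import *
np.set_printoptions(precision=4,suppress=True)
w=ctrl.get_image('wrist');s=ctrl.get_image('scene')
def tri(uw,us):
    P=[];
    A=np.zeros((3,3));b=np.zeros(3)
    rays=[]
    for d,u in((w,uw),(s,us)):
        c=np.array(d['xyz']);p=np.r_[world(d,u,0)[0],0];v=(p-c)/np.linalg.norm(p-c);M=np.eye(3)-np.outer(v,v);A+=M;b+=M@c;rays.append((c,M))
    x=np.linalg.solve(A,b);return x,[np.linalg.norm(M@(x-c)) for c,M in rays]
print('cap',tri((257,240),(213.8,162)))
for u in((150,252),(145,265),(128,262)):print('tipL',tri(u,(190,156)))
for u in((365,252),(372,265),(390,262)):print('tipR',tri(u,(234.5,156)))
print(pose()[0])
E
```

```text
cap (array([ 0.5888, -0.0774,  0.1418]), [np.float64(0.0005681109775139505), np.float64(0.0005681109775139584)])
tipL (array([ 0.5867, -0.1279,  0.159 ]), [np.float64(0.0038916702890470015), np.float64(0.0038916702890470114)])
tipL (array([ 0.5908, -0.1282,  0.1633]), [np.float64(0.002985088618112053), np.float64(0.0029850886181120645)])
tipL (array([ 0.5893, -0.1316,  0.1633]), [np.float64(0.0004982349577006814), np.float64(0.0004982349577007046)])
tipR (array([ 0.5869, -0.0294,  0.1585]), [np.float64(0.0001145430528103105), np.float64(0.0001145430528103243)])
tipR (array([ 0.5909, -0.0284,  0.1629]), [np.float64(0.0011149822018719996), np.float64(0.001114982201871968)])
tipR (array([ 0.5896, -0.0251,  0.1636]), [np.float64(0.004803951522671293), np.float64(0.004803951522671317)])
[ 0.5936 -0.0773  0.109 ]
```

```bash
python3 - <<'E'
from h import *
s=ctrl.get_image('scene');e=s['image']
cv2.imwrite('pics/s4.png',cv2.resize(e[70:220,150:300],None,fx=4,fy=4,interpolation=cv2.INTER_CUBIC)[:,:,::-1])
o=ctrl.get_obs();print(o['t'],o['q'],o['tool_pos'],o['contact_force'],ctrl.get_image('wrist')['xyz'])
E
```

```text
5.55 [-2.53664539e-01  5.85503621e-02  1.75338770e+00 -2.92886616e-05
  1.33091503e+00 -1.82471186e+00] [ 0.59356349 -0.07723712  0.10888744] [ 0.43842545  0.01472225 -0.03652003] [ 0.5215959  -0.07663913  0.28767229]
```

View pics/s4.png

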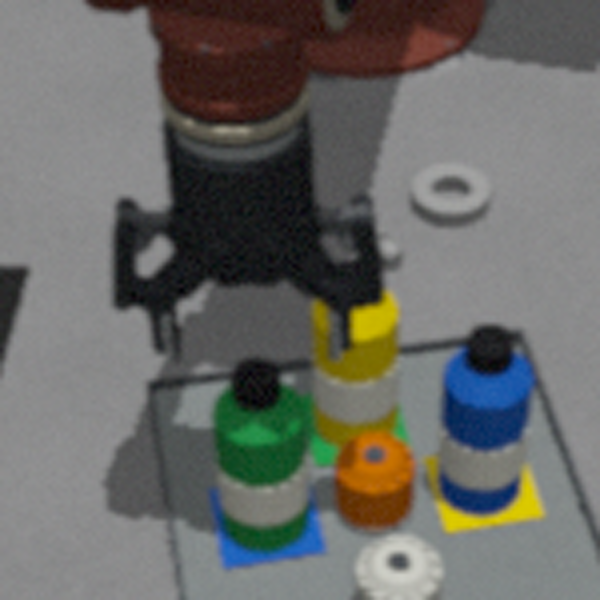

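The tips really are about 33 mm higher than the reported TCP: both views put the open tips at z≈0.158 while the reported TCP is 0.109. I'll allow for that, descend in stages for a body grasp, and watch the contact force.

```bash
python3 -m handwheel '[{"gripper":-1,"offset":[0,1,15],"rotation":[0,0,0]},{"gripper":-1,"offset":[0,1,30],"rotation":[0,0,0]},{"gripper":-1,"offset":[0,1,40],"rotation":[0,0,0]},{"gripper":-1,"offset":[0,1,50],"rotation":[0,0,0]},{"gripper":-1,"offset":[0,1,57],"rotation":[0,0,0]},{"gripper":-1,"offset":[0,1,60],"rotation":[0,0,0]},{"gripper":-1,"offset":[0,1,60],"rotation":[0,0,0]},{"gripper":-1,"offset":[0,1,60],"rotation":[0,0,0]}]'
python3 - <<'E'
from h import *
s=ctrl.get_image('scene');e=s['image']
cv2.imwrite('pics/s5.png',cv2.resize(e[70:220,150:300],None,fx=4,fy=4,interpolation=cv2.INTER_CUBIC)[:,:,::-1])
o=ctrl.get_obs();print(o['tool_pos'],o['contact_force'])
E
```

```text
t: 6.6
tool_pos: [0.5945, -0.0765, 0.0502]
tool_rot: [-0.0, 3.141, -0.0]
contact_force: [-0.2, 0.1, -0.1]
opening: 0.0853
grip_force: 0.0
[ 0.59447554 -0.07645684  0.05018867] [ 0.31657955  0.56674592 -0.67734188]
```

View pics/s5.png

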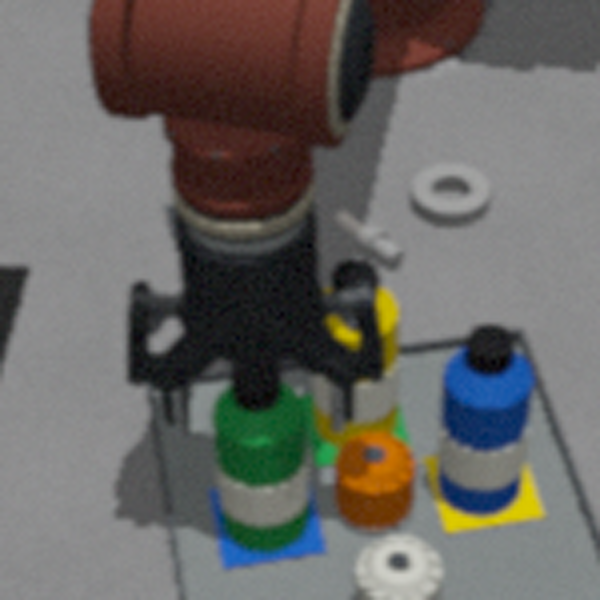

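The open tips are now about 13 mm below the body's top and the cap is clear of the palm. I'll go down 10 mm more and grip.

```bash
python3 -m handwheel '[{"gripper":-1,"offset":[0,0,5],"rotation":[0,0,0]},{"gripper":-1,"offset":[0,0,10],"rotation":[0,0,0]},{"gripper":1,"offset":[0,0,10],"rotation":[0,0,0]},{"gripper":1,"offset":[0,0,10],"rotation":[0,0,0]},{"gripper":1,"offset":[0,0,10],"rotation":[0,0,0]},{"gripper":1,"offset":[0,0,10],"rotation":[0,0,0]},{"gripper":1,"offset":[0,0,10],"rotation":[0,0,0]},{"gripper":1,"offset":[0,0,10],"rotation":[0,0,0]}]' 40
```

```text
t: 7.65
tool_pos: [0.5941, -0.0765, 0.0397]
tool_rot: [-0.0, 3.141, -0.001]
contact_force: [-0.3, -1.9, -1.3]
opening: 0.055
grip_force: 43.1
```

```bash
python3 -m handwheel '[{"gripper":1,"offset":[0,0,-10],"rotation":[0,0,0]},{"gripper":1,"offset":[0,0,-30],"rotation":[0,0,0]},{"gripper":1,"offset":[0,-10,-50],"rotation":[0,0,0]},{"gripper":1,"offset":[5,-40,-60],"rotation":[0,0,0]},{"gripper":1,"offset":[10,-80,-60],"rotation":[0,0,0]},{"gripper":1,"offset":[15,-125,-60],"rotation":[0,0,0]},{"gripper":1,"offset":[20,-170,-60],"rotation":[0,0,0]},{"gripper":1,"offset":[25,-205,-60],"rotation":[0,0,0]}]'
python3 -m handwheel '[{"gripper":1,"offset":[4,-30,0],"rotation":[0,0,0]},{"gripper":1,"offset":[6,-48,0],"rotation":[0,0,0]},{"gripper":1,"offset":[6,-53,0],"rotation":[0,0,0]},{"gripper":1,"offset":[6,-53,15],"rotation":[0,0,0]},{"gripper":1,"offset":[6,-53,35],"rotation":[0,0,0]},{"gripper":1,"offset":[6,-53,50],"rotation":[0,0,0]},{"gripper":1,"offset":[6,-53,50],"rotation":[0,0,0]},{"gripper":1,"offset":[6,-53,50],"rotation":[0,0,0]}]'
```

```text
t: 8.65
tool_pos: [0.5691, -0.2841, 0.1016]
tool_rot: [0.001, 3.14, -0.002]
contact_force: [0.3, 0.2, -3.8]
opening: 0.055
grip_force: 43.4
t: 9.65
tool_pos: [0.5634, -0.3342, 0.0497]
tool_rot: [-0.001, 3.141, -0.0]
contact_force: [0.1, -0.1, -2.6]
opening: 0.0553
grip_force: 43.4
```

```bash
python3 -m handwheel '[{"gripper":1,"offset":[0,0,7],"rotation":[0,0,0]},{"gripper":1,"offset":[0,0,13],"rotation":[0,0,0]},{"gripper":1,"offset":[0,0,14],"rotation":[0,0,0]},{"gripper":1,"offset":[0,0,14],"rotation":[0,0,0]},{"gripper":-1,"offset":[0,0,14],"rotation":[0,0,0]},{"gripper":-1,"offset":[0,0,14],"rotation":[0,0,0]},{"gripper":-1,"offset":[0,0,14],"rotation":[0,0,0]},{"gripper":-1,"offset":[0,0,14],"rotation":[0,0,0]}]'
python3 -m handwheel '[{"gripper":-1,"offset":[0,0,-15],"rotation":[0,0,0]},{"gripper":-1,"offset":[0,0,-45],"rotation":[0,0,0]},{"gripper":-1,"offset":[0,0,-90],"rotation":[0,0,0]},{"gripper":-1,"offset":[0,0,-124],"rotation":[0,0,0]},{"gripper":-1,"offset":[0,40,-124],"rotation":[0,0,0]},{"gripper":-1,"offset":[10,90,-124],"rotation":[0,0,0]},{"gripper":-1,"offset":[20,140,-124],"rotation":[0,0,0]},{"gripper":-1,"offset":[30,190,-124],"rotation":[0,0,0]}]'
python3 -m handwheel '[{"gripper":-1,"offset":[10,50,0],"rotation":[0,0,0]},{"gripper":-1,"offset":[20,100,0],"rotation":[0,0,0]},{"gripper":-1,"offset":[23,126,0],"rotation":[0,0,0]},{"gripper":-1,"offset":[23,126,0],"rotation":[0,0,0]},{"gripper":-1,"offset":[23,126,0],"rotation":[0,0,0]},{"gripper":-1,"offset":[23,126,0],"rotation":[0,0,0]},{"gripper":-1,"offset":[23,126,0],"rotation":[0,0,0]},{"gripper":-1,"offset":[23,126,0],"rotation":[0,0,0]}]'
python3 - <<'E'
from h import *
np.set_printoptions(precision=4,suppress=True)
for n in('top','scene'):
    d=ctrl.get_image(n);cv2.imwrite(f'pics/{n}6.png',d['image'][:,:,::-1])
d=ctrl.get_image('wrist');im=d['image']
m=mask(im,(22,120,90),(33,255,255))
r,c,a=big(mask(im,(0,0,0),(179,255,50),(150,100,350,250)));print(c,a,world(d,c[0],.142),pose()[0])
E
```

```text
t: 10.65
tool_pos: [0.5633, -0.3345, 0.0359]
tool_rot: [-0.0, 3.141, -0.0]
contact_force: [0.2, -0.9, 0.2]
opening: 0.0851
grip_force: 0.0
t: 11.65
tool_pos: [0.533, -0.143, 0.1611]
tool_rot: [0.0, 3.14, -0.001]
contact_force: [0.9, 0.8, -0.6]
opening: 0.0853
grip_force: 0.0
t: 12.65
tool_pos: [0.5101, -0.0189, 0.1595]
tool_rot: [-0.001, -3.141, -0.0]
contact_force: [0.7, 0.2, 0.2]
opening: 0.0852
grip_force: 0.0
((257.211669921875, 209.67396545410156), 23.17415428161621) 1494.5 [[ 0.506  -0.0181]] [ 0.51   -0.0186  0.1595]
```

View pics/scene6.png

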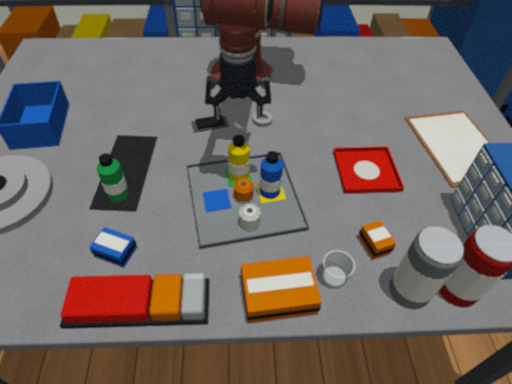

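The scene view shows green standing on the mat at (112,180) and the gripper above yellow. Next I'll take yellow to the near slot.

```bash
python3 -m handwheel '[{"gripper":-1,"offset":[0,0,40],"rotation":[0,0,0]},{"gripper":-1,"offset":[0,0,80],"rotation":[0,0,0]},{"gripper":-1,"offset":[0,0,110],"rotation":[0,0,0]},{"gripper":-1,"offset":[0,0,119],"rotation":[0,0,0]},{"gripper":-1,"offset":[0,0,119],"rotation":[0,0,0]},{"gripper":1,"offset":[0,0,119],"rotation":[0,0,0]},{"gripper":1,"offset":[0,0,119],"rotation":[0,0,0]},{"gripper":1,"offset":[0,0,119],"rotation":[0,0,0]}]' 40
python3 -m handwheel '[{"gripper":1,"offset":[0,0,0],"rotation":[0,0,0]},{"gripper":1,"offset":[0,0,0],"rotation":[0,0,0]},{"gripper":1,"offset":[0,0,0],"rotation":[0,0,0]},{"gripper":1,"offset":[0,0,-15],"rotation":[0,0,0]},{"gripper":1,"offset":[0,0,-40],"rotation":[0,0,0]},{"gripper":1,"offset":[5,0,-60],"rotation":[0,0,0]},{"gripper":1,"offset":[15,-15,-60],"rotation":[0,0,0]},{"gripper":1,"offset":[30,-50,-60],"rotation":[0,0,0]}]'
```

```text
t: 13.8
tool_pos: [0.5116, -0.0185, 0.0426]
tool_rot: [-0.0, 3.138, -0.001]
contact_force: [-0.4, 1.2, 6.7]
opening: 0.0553
grip_force: 43.1
t: 14.8
tool_pos: [0.4787, -0.0687, 0.0997]
tool_rot: [0.004, -3.14, -0.0]
contact_force: [-0.0, -0.5, -2.3]
opening: 0.0552
grip_force: 43.3
```

```bash
python3 -m handwheel '[{"gripper":1,"offset":[14,-40,0],"rotation":[0,0,0]},{"gripper":1,"offset":[28,-80,0],"rotation":[0,0,0]},{"gripper":1,"offset":[42,-120,0],"rotation":[0,0,0]},{"gripper":1,"offset":[56,-160,0],"rotation":[0,0,0]},{"gripper":1,"offset":[70,-200,0],"rotation":[0,0,0]},{"gripper":1,"offset":[80,-235,0],"rotation":[0,0,0]},{"gripper":1,"offset":[86,-252,0],"rotation":[0,0,0]},{"gripper":1,"offset":[86,-252,10],"rotation":[0,0,0]}]'
python3 -m handwheel '[{"gripper":1,"offset":[0,0,15],"rotation":[0,0,0]},{"gripper":1,"offset":[0,0,30],"rotation":[0,0,0]},{"gripper":1,"offset":[0,0,40],"rotation":[0,0,0]},{"gripper":1,"offset":[0,0,46],"rotation":[0,0,0]},{"gripper":1,"offset":[0,0,49],"rotation":[0,0,0]},{"gripper":1,"offset":[0,0,51],"rotation":[0,0,0]},{"gripper":1,"offset":[0,0,51],"rotation":[0,0,0]},{"gripper":1,"offset":[0,0,51],"rotation":[0,0,0]}]'
```

```text
t: 15.8
tool_pos: [0.3935, -0.3213, 0.0903]
tool_rot: [0.003, 3.141, -0.0]
contact_force: [0.3, 0.6, -3.0]
opening: 0.0547
grip_force: 43.5
t: 16.8
tool_pos: [0.3943, -0.3207, 0.04]
tool_rot: [-0.0, 3.141, -0.001]
contact_force: [-0.8, -0.6, -2.9]
opening: 0.055
grip_force: 43.5
```

Still hanging (−2.9 N). I'll lower it the last 4 mm, release, and go to blue at (0.568, 0.059).

```bash
python3 -m handwheel '[{"gripper":1,"offset":[0,0,2],"rotation":[0,0,0]},{"gripper":1,"offset":[0,0,4],"rotation":[0,0,0]},{"gripper":1,"offset":[0,0,4],"rotation":[0,0,0]},{"gripper":1,"offset":[0,0,4],"rotation":[0,0,0]},{"gripper":-1,"offset":[0,0,4],"rotation":[0,0,0]},{"gripper":-1,"offset":[0,0,4],"rotation":[0,0,0]},{"gripper":-1,"offset":[0,0,4],"rotation":[0,0,0]},{"gripper":-1,"offset":[0,0,4],"rotation":[0,0,0]}]'
python3 -m handwheel '[{"gripper":-1,"offset":[0,0,-15],"rotation":[0,0,0]},{"gripper":-1,"offset":[0,0,-45],"rotation":[0,0,0]},{"gripper":-1,"offset":[0,0,-90],"rotation":[0,0,0]},{"gripper":-1,"offset":[0,0,-124],"rotation":[0,0,0]},{"gripper":-1,"offset":[-20,45,-124],"rotation":[0,0,0]},{"gripper":-1,"offset":[-40,90,-124],"rotation":[0,0,0]},{"gripper":-1,"offset":[-60,140,-124],"rotation":[0,0,0]},{"gripper":-1,"offset":[-80,190,-124],"rotation":[0,0,0]}]'
python3 -m handwheel '[{"gripper":-1,"offset":[-20,50,0],"rotation":[0,0,0]},{"gripper":-1,"offset":[-40,100,0],"rotation":[0,0,0]},{"gripper":-1,"offset":[-60,150,0],"rotation":[0,0,0]},{"gripper":-1,"offset":[-94,190,0],"rotation":[0,0,0]},{"gripper":-1,"offset":[-94,190,0],"rotation":[0,0,0]},{"gripper":-1,"offset":[-94,190,0],"rotation":[0,0,0]},{"gripper":-1,"offset":[-94,190,0],"rotation":[0,0,0]},{"gripper":-1,"offset":[-94,190,0],"rotation":[0,0,0]}]'
python3 - <<'E'
from h import *
np.set_printoptions(precision=4,suppress=True)
d=ctrl.get_image('wrist');im=d['image'];cv2.imwrite('pics/w7.png',im[:,:,::-1])
r,c,a=big(mask(im,(0,0,0),(179,255,50),(150,100,350,245)));print(c,a,world(d,c[0],.142),pose()[0])
E
```

```text
t: 17.8
tool_pos: [0.394, -0.3203, 0.0354]
tool_rot: [0.0, -3.141, -0.0]
contact_force: [0.0, -0.3, 0.5]
opening: 0.0854
grip_force: 0.0
t: 18.8
tool_pos: [0.4748, -0.129, 0.1611]
tool_rot: [0.0, 3.14, -0.001]
contact_force: [-0.1, -0.2, -0.1]
opening: 0.0853
grip_force: 0.0
t: 19.8
tool_pos: [0.5677, 0.0587, 0.1599]
tool_rot: [0.002, 3.141, -0.0]
contact_force: [0.8, 0.0, -0.6]
opening: 0.0855
grip_force: 0.0
((261.0, 212.37777709960938), 23.168285369873047) 1513.5 [[0.5657 0.0617]] [0.5678 0.0588 0.1598]
```

View pics/w7.png

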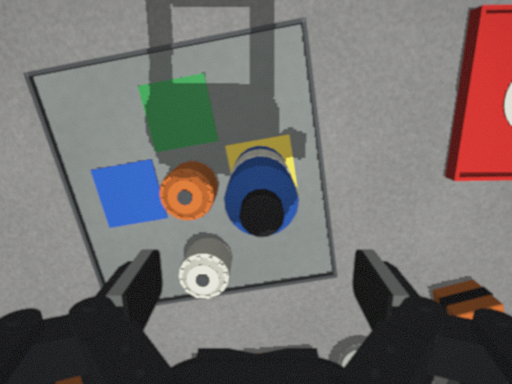

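The wrist view shows the blue cap at (261,212), about 2 mm left of the tool, with the blue and green squares free. Now blue goes to the middle slot.

```bash
python3 -m handwheel '[{"gripper":-1,"offset":[1,2,40],"rotation":[0,0,0]},{"gripper":-1,"offset":[1,2,80],"rotation":[0,0,0]},{"gripper":-1,"offset":[1,2,110],"rotation":[0,0,0]},{"gripper":-1,"offset":[1,2,119],"rotation":[0,0,0]},{"gripper":-1,"offset":[1,2,119],"rotation":[0,0,0]},{"gripper":1,"offset":[1,2,119],"rotation":[0,0,0]},{"gripper":1,"offset":[1,2,119],"rotation":[0,0,0]},{"gripper":1,"offset":[1,2,119],"rotation":[0,0,0]}]' 40
python3 -m handwheel '[{"gripper":1,"offset":[0,0,0],"rotation":[0,0,0]},{"gripper":1,"offset":[0,0,0],"rotation":[0,0,0]},{"gripper":1,"offset":[0,0,-10],"rotation":[0,0,0]},{"gripper":1,"offset":[0,0,-30],"rotation":[0,0,0]},{"gripper":1,"offset":[0,0,-60],"rotation":[0,0,0]},{"gripper":1,"offset":[5,0,-85],"rotation":[0,0,0]},{"gripper":1,"offset":[15,-20,-100],"rotation":[0,0,0]},{"gripper":1,"offset":[30,-60,-100],"rotation":[0,0,0]}]'
python3 -m handwheel '[{"gripper":1,"offset":[20,-40,0],"rotation":[0,0,0]},{"gripper":1,"offset":[40,-80,0],"rotation":[0,0,0]},{"gripper":1,"offset":[55,-120,0],"rotation":[0,0,0]},{"gripper":1,"offset":[59,-165,0],"rotation":[0,0,0]},{"gripper":1,"offset":[59,-210,0],"rotation":[0,0,0]},{"gripper":1,"offset":[59,-255,0],"rotation":[0,0,0]},{"gripper":1,"offset":[59,-295,0],"rotation":[0,0,0]},{"gripper":1,"offset":[59,-320,0],"rotation":[0,0,0]}]'
```

```text
t: 20.85
tool_pos: [0.5687, 0.0616, 0.0427]
tool_rot: [-0.0, 3.138, -0.0]
contact_force: [0.7, -0.0, 6.3]
opening: 0.0552
grip_force: 43.0
t: 21.85
tool_pos: [0.5381, 0.0017, 0.1437]
tool_rot: [-0.004, 3.137, -0.001]
contact_force: [0.5, -0.8, -3.1]
opening: 0.055
grip_force: 43.1
t: 22.85
tool_pos: [0.4779, -0.32, 0.1413]
tool_rot: [0.002, 3.141, -0.0]
contact_force: [0.4, 0.4, -2.8]
opening: 0.0552
grip_force: 43.2
```

```bash
python3 -m handwheel '[{"gripper":1,"offset":[0,-8,0],"rotation":[0,0,0]},{"gripper":1,"offset":[0,-8,10],"rotation":[0,0,0]},{"gripper":1,"offset":[0,-8,35],"rotation":[0,0,0]},{"gripper":1,"offset":[0,-8,65],"rotation":[0,0,0]},{"gripper":1,"offset":[0,-8,88],"rotation":[0,0,0]},{"gripper":1,"offset":[0,-8,96],"rotation":[0,0,0]},{"gripper":1,"offset":[0,-8,96],"rotation":[0,0,0]},{"gripper":1,"offset":[0,-8,96],"rotation":[0,0,0]}]'
python3 -m handwheel '[{"gripper":1,"offset":[0,0,4],"rotation":[0,0,0]},{"gripper":1,"offset":[0,0,8],"rotation":[0,0,0]},{"gripper":1,"offset":[0,0,9],"rotation":[0,0,0]},{"gripper":1,"offset":[0,0,9],"rotation":[0,0,0]},{"gripper":-1,"offset":[0,0,9],"rotation":[0,0,0]},{"gripper":-1,"offset":[0,0,9],"rotation":[0,0,0]},{"gripper":-1,"offset":[0,0,9],"rotation":[0,0,0]},{"gripper":-1,"offset":[0,0,9],"rotation":[0,0,0]}]'
python3 -m handwheel '[{"gripper":-1,"offset":[0,0,-15],"rotation":[0,0,0]},{"gripper":-1,"offset":[0,0,-45],"rotation":[0,0,0]},{"gripper":-1,"offset":[0,0,-90],"rotation":[0,0,0]},{"gripper":-1,"offset":[0,0,-124],"rotation":[0,0,0]},{"gripper":-1,"offset":[-10,45,-124],"rotation":[0,0,0]},{"gripper":-1,"offset":[-25,90,-124],"rotation":[0,0,0]},{"gripper":-1,"offset":[-40,140,-124],"rotation":[0,0,0]},{"gripper":-1,"offset":[-55,190,-124],"rotation":[0,0,0]}]'
python3 -m handwheel '[{"gripper":-1,"offset":[-15,50,0],"rotation":[0,0,0]},{"gripper":-1,"offset":[-30,100,0],"rotation":[0,0,0]},{"gripper":-1,"offset":[-48,130,0],"rotation":[0,0,0]},{"gripper":-1,"offset":[-48,130,0],"rotation":[0,0,0]},{"gripper":-1,"offset":[-48,130,0],"rotation":[0,0,0]},{"gripper":-1,"offset":[-48,130,0],"rotation":[0,0,0]},{"gripper":-1,"offset":[-48,130,0],"rotation":[0,0,0]},{"gripper":-1,"offset":[-48,130,0],"rotation":[0,0,0]}]'
python3 - <<'E'
from h import *
np.set_printoptions(precision=4,suppress=True)
d=ctrl.get_image('wrist');im=d['image'];cv2.imwrite('pics/w8.png',im[:,:,::-1])
t=ctrl.get_image('top')['image'];s=ctrl.get_image('scene')['image']
cv2.imwrite('pics/c8.png',np.hstack([im[:,:,::-1][:, :], s[:,:300,::-1]])[:, :800])
r,c,a=big(mask(im,(3,120,120),(15,255,255),(150,80,400,300)));print('orange',c,a,world(d,c[0],.045))
for n,lo,hi in(('blue',(105,130,60),(125,255,255)),('green',(50,100,40),(80,255,255)),('yellow',(22,120,70),(33,255,255))):
    r,c,a=big(mask(im,lo,hi,(60,20,480,320)));print(n,r,a,world(d,r[0],.007))
print(pose()[0])
E
```

```text
t: 23.85
tool_pos: [0.479, -0.3267, 0.046]
tool_rot: [-0.001, 3.14, -0.002]
contact_force: [-0.1, 0.5, -2.5]
opening: 0.0548
grip_force: 43.2
t: 24.85
tool_pos: [0.478, -0.3263, 0.0354]
tool_rot: [0.0, -3.141, -0.0]
contact_force: [-0.1, -0.7, -0.7]
opening: 0.0853
grip_force: 0.0
t: 25.85
tool_pos: [0.5337, -0.135, 0.1611]
tool_rot: [0.0, 3.14, -0.001]
contact_force: [0.2, -0.1, -0.3]
opening: 0.0853
grip_force: 0.0
t: 26.85
tool_pos: [0.5809, -0.007, 0.1597]
tool_rot: [0.001, 3.142, -0.0]
contact_force: [-0.4, 0.5, 0.4]
opening: 0.0852
grip_force: 0.0
orange ((256.747314453125, 180.66209411621094), 27.03811264038086) 2013.0 [[ 0.5821 -0.0069]]
blue ((189.2959747314453, 181.62802124023438), (60.910499572753906, 64.39877319335938), 79.69515228271484) 3602.5 [[ 0.5927 -0.0779]]
green ((244.3639678955078, 98.75199890136719), (69.40755462646484, 67.88702392578125), 79.69515228271484) 4447.0 [[ 0.5091 -0.019 ]]
yellow ((326.5699768066406, 157.489990234375), (64.2052993774414, 66.04377746582031), 81.8698959350586) 3918.0 [[0.5671 0.0649]]
[ 0.581  -0.0066  0.1596]
```

View pics/c8.png

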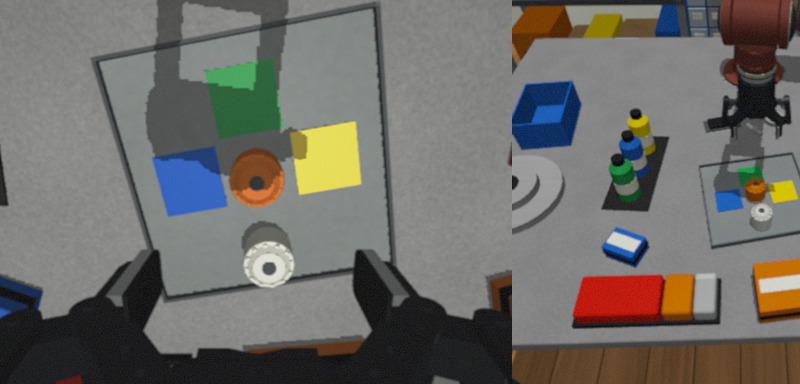

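The three bottles stand on the mat and orange is free at (257,180). All three squares measure cleanly: blue (0.593,−0.078), green (0.509,−0.019), yellow (0.567,0.065). Next I'll grasp the orange filter.

```bash
python3 -m handwheel '[{"gripper":-1,"offset":[0,0,35],"rotation":[0,0,0]},{"gripper":-1,"offset":[0,0,80],"rotation":[0,0,0]},{"gripper":-1,"offset":[0,0,120],"rotation":[0,0,0]},{"gripper":-1,"offset":[0,0,150],"rotation":[0,0,0]},{"gripper":-1,"offset":[0,0,165],"rotation":[0,0,0]},{"gripper":-1,"offset":[0,0,172],"rotation":[0,0,0]},{"gripper":-1,"offset":[0,0,175],"rotation":[0,0,0]},{"gripper":-1,"offset":[0,0,175],"rotation":[0,0,0]}]' 40
python3 - <<'E'
from h import *
s=ctrl.get_image('scene');e=s['image']
cv2.imwrite('pics/s9.png',cv2.resize(e[110:240,180:310],None,fx=4,fy=4,interpolation=cv2.INTER_CUBIC)[:,:,::-1])
o=ctrl.get_obs();print(o['tool_pos'],o['contact_force'])
E
```

```text
t: 28.0
tool_pos: [0.582, -0.0065, -0.0143]
tool_rot: [-0.0, 3.14, -0.0]
contact_force: [-0.1, 0.1, 0.3]
opening: 0.0855
grip_force: 0.0
[ 0.58199437 -0.00648863 -0.01423128] [-0.76026669 -0.03098866 -0.83904332]
```

View pics/s9.png

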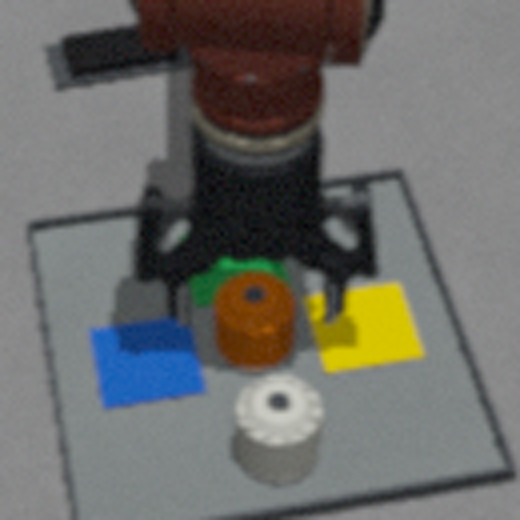

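The open tips are about 25–30 mm above the worktop on either side of the filter. I'll go down 10 mm and grip gently.

```bash
python3 -m handwheel '[{"gripper":-1,"offset":[0,0,5],"rotation":[0,0,0]},{"gripper":-1,"offset":[0,0,10],"rotation":[0,0,0]},{"gripper":-1,"offset":[0,0,10],"rotation":[0,0,0]},{"gripper":1,"offset":[0,0,10],"rotation":[0,0,0]},{"gripper":1,"offset":[0,0,10],"rotation":[0,0,0]},{"gripper":1,"offset":[0,0,10],"rotation":[0,0,0]},{"gripper":1,"offset":[0,0,10],"rotation":[0,0,0]},{"gripper":1,"offset":[0,0,10],"rotation":[0,0,0]}]' 35
```

```text
t: 29.05
tool_pos: [0.5815, -0.0065, -0.025]
tool_rot: [-0.0, 3.141, -0.0]
contact_force: [0.9, -0.0, 2.2]
opening: 0.0512
grip_force: 36.9
```

```bash
python3 -m handwheel '[{"gripper":1,"offset":[0,0,-15],"rotation":[0,0,0]},{"gripper":1,"offset":[0,0,-45],"rotation":[0,0,0]},{"gripper":1,"offset":[0,0,-75],"rotation":[0,0,0]},{"gripper":1,"offset":[5,15,-90],"rotation":[0,0,0]},{"gripper":1,"offset":[15,50,-90],"rotation":[0,0,0]},{"gripper":1,"offset":[25,95,-90],"rotation":[0,0,0]},{"gripper":1,"offset":[35,140,-90],"rotation":[0,0,0]},{"gripper":1,"offset":[45,185,-90],"rotation":[0,0,0]}]'
python3 -m handwheel '[{"gripper":1,"offset":[10,45,0],"rotation":[0,0,0]},{"gripper":1,"offset":[20,90,0],"rotation":[0,0,0]},{"gripper":1,"offset":[30,130,0],"rotation":[0,0,0]},{"gripper":1,"offset":[37,150,0],"rotation":[0,0,0]},{"gripper":1,"offset":[39,159,0],"rotation":[0,0,0]},{"gripper":1,"offset":[39,159,0],"rotation":[0,0,0]},{"gripper":1,"offset":[39,159,0],"rotation":[0,0,0]},{"gripper":1,"offset":[39,159,0],"rotation":[0,0,0]}]'
python3 - <<'E'
from h import *
np.set_printoptions(precision=4,suppress=True)
d=ctrl.get_image('wrist');im=d['image'];cv2.imwrite('pics/w10.png',im[:,:,::-1])
m=mask(im,(0,120,80),(179,255,255))
r,c,a=big(mask(im,(0,0,170),(179,50,255),(100,30,420,330)));print(r,c,a,world(d,c[0],.004))
t=ctrl.get_image('top');r,c,a=big(mask(t['image'],(170,150,90),(179,255,255),(50,170,160,280)));print('tray',r,world(t,r[0],.018))
print(pose()[0])
E
```

```text
t: 30.05
tool_pos: [0.5342, 0.1807, 0.0641]
tool_rot: [0.001, -3.14, -0.0]
contact_force: [0.4, -0.1, -2.6]
opening: 0.0515
grip_force: 36.9
t: 31.05
tool_pos: [0.4974, 0.3367, 0.0646]
tool_rot: [0.002, 3.142, -0.0]
contact_force: [0.0, -0.2, -1.1]
opening: 0.0507
grip_force: 37.0
((396.8448791503906, 212.36209106445312), (56.55397415161133, 168.66537475585938), 4.763641834259033) ((387.0, 211.5), 86.20479583740234) 6397.5 [[0.5099 0.4384]]
tray ((119.70001983642578, 241.6000213623047), (0.8944271206855774, 3.130495071411133), 26.56505012512207) [[0.464  0.2965]]
[0.4973 0.337  0.0646]
```

View pics/w10.png

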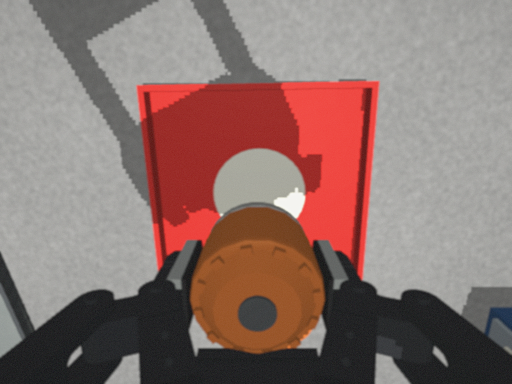

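The filter is held upright over the tray. The mark's circle spans columns 214–305 with its top at row 148, so its centre is about (259.5,194).

```bash
python3 - <<'E'
from h import *
d=ctrl.get_image('wrist')
print(world(d,[(259.5,194)],.004),world(d,[(138,87),(379,82)],.018).mean(0)+[.08,0],pose()[0])
E
```

```text
[[0.49557808 0.33925625]] [0.49640419 0.33819528] [0.49725252 0.33707156 0.06463627]
```

```bash
python3 -m handwheel '[{"gripper":1,"offset":[1,1,10],"rotation":[0,0,0]},{"gripper":1,"offset":[1,1,30],"rotation":[0,0,0]},{"gripper":1,"offset":[1,1,55],"rotation":[0,0,0]},{"gripper":1,"offset":[1,1,75],"rotation":[0,0,0]},{"gripper":1,"offset":[1,1,82],"rotation":[0,0,0]},{"gripper":1,"offset":[1,1,84],"rotation":[0,0,0]},{"gripper":1,"offset":[1,1,84],"rotation":[0,0,0]},{"gripper":1,"offset":[1,1,84],"rotation":[0,0,0]}]'
python3 -m handwheel '[{"gripper":1,"offset":[0,0,3],"rotation":[0,0,0]},{"gripper":1,"offset":[0,0,6],"rotation":[0,0,0]},{"gripper":1,"offset":[0,0,7],"rotation":[0,0,0]},{"gripper":1,"offset":[0,0,7],"rotation":[0,0,0]},{"gripper":1,"offset":[0,0,7],"rotation":[0,0,0]},{"gripper":1,"offset":[0,0,7],"rotation":[0,0,0]},{"gripper":1,"offset":[0,0,7],"rotation":[0,0,0]},{"gripper":1,"offset":[0,0,7],"rotation":[0,0,0]}]'
```

```text
t: 32.2
tool_pos: [0.4968, 0.339, -0.0183]
tool_rot: [-0.0, 3.14, 0.001]
contact_force: [0.1, 0.2, -1.3]
opening: 0.0513
grip_force: 37.0
t: 33.2
tool_pos: [0.4959, 0.3386, -0.026]
tool_rot: [0.0, -3.141, 0.0]
contact_force: [-2.6, -1.9, 6.2]
opening: 0.0513
grip_force: 37.3
```

```bash
python3 -m handwheel '[{"gripper":-1,"offset":[0,0,0],"rotation":[0,0,0]},{"gripper":-1,"offset":[0,0,0],"rotation":[0,0,0]},{"gripper":-1,"offset":[0,0,0],"rotation":[0,0,0]},{"gripper":-1,"offset":[0,0,0],"rotation":[0,0,0]},{"gripper":-1,"offset":[0,0,-20],"rotation":[0,0,0]},{"gripper":-1,"offset":[0,0,-70],"rotation":[0,0,0]},{"gripper":-1,"offset":[0,0,-130],"rotation":[0,0,0]},{"gripper":-1,"offset":[0,0,-186],"rotation":[0,0,0]}]'
python3 - <<'E'
from h import *
np.set_printoptions(precision=4,suppress=True)
d=ctrl.get_image('wrist');im=d['image'];cv2.imwrite('pics/w11.png',im[:,:,::-1])
r,c,a=big(mask(im,(7,120,60),(16,255,255),(150,80,400,300)));print('orange',c,a,world(d,c[0],.045),pose()[0])
E
python3 -m handwheel '[{"gripper":-1,"offset":[0,-50,0],"rotation":[0,0,0]},{"gripper":-1,"offset":[0,-100,0],"rotation":[0,0,0]},{"gripper":-1,"offset":[5,-150,0],"rotation":[0,0,0]},{"gripper":-1,"offset":[10,-200,0],"rotation":[0,0,0]},{"gripper":-1,"offset":[15,-250,0],"rotation":[0,0,0]},{"gripper":-1,"offset":[18,-300,0],"rotation":[0,0,0]},{"gripper":-1,"offset":[18,-350,0],"rotation":[0,0,0]},{"gripper":-1,"offset":[18,-400,0],"rotation":[0,0,0]}]'
python3 -m handwheel '[{"gripper":-1,"offset":[0,-50,0],"rotation":[0,0,0]},{"gripper":-1,"offset":[0,-100,0],"rotation":[0,0,0]},{"gripper":-1,"offset":[0,-150,0],"rotation":[0,0,0]},{"gripper":-1,"offset":[0,-200,0],"rotation":[0,0,0]},{"gripper":-1,"offset":[0,-240,0],"rotation":[0,0,0]},{"gripper":-1,"offset":[0,-265,0],"rotation":[0,0,0]},{"gripper":-1,"offset":[0,-265,0],"rotation":[0,0,0]},{"gripper":-1,"offset":[0,-265,0],"rotation":[0,0,0]}]'
python3 - <<'E'
from h import *
np.set_printoptions(precision=4,suppress=True)
d=ctrl.get_image('wrist');im=d['image'];s=ctrl.get_image('scene')['image']
cv2.imwrite('pics/c12.png',np.hstack([cv2.resize(im,(400,300)),cv2.resize(s,(400,300))])[:,:,::-1])
print(pose()[0])
E
```

```text
t: 34.2
tool_pos: [0.4962, 0.3388, 0.1635]
tool_rot: [-0.0, 3.139, 0.002]
contact_force: [1.3, 0.1, 0.4]
opening: 0.0853
grip_force: 0.0
orange ((256.5, 175.65789794921875), 28.870933532714844) 2318.0 [[0.4939 0.3388]] [0.5005 0.3411 0.1735]
t: 35.25
tool_pos: [0.4782, -0.0631, 0.1612]
tool_rot: [-0.0, 3.139, -0.001]
contact_force: [0.6, -0.5, 0.2]
opening: 0.0855
grip_force: 0.0
t: 36.25
tool_pos: [0.4783, -0.3254, 0.1598]
tool_rot: [-0.001, 3.141, 0.001]
contact_force: [-0.4, 0.9, 0.0]
opening: 0.0855
grip_force: 0.0
[ 0.4783 -0.3251  0.1597]
```

View pics/c12.png

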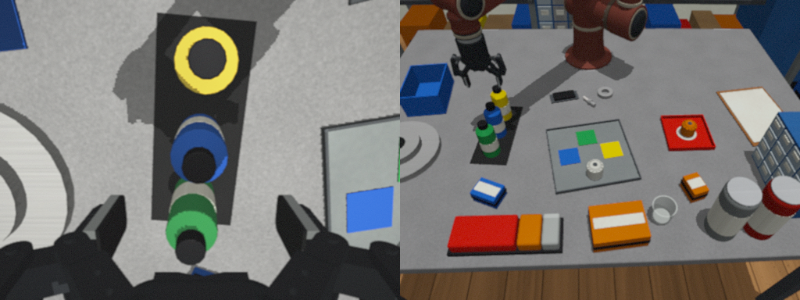

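The orange filter stands on the mark (scene crop 688,127) and the bottles stand in a row on the mat. Yellow goes back first, to the left flank.

```bash
python3 -m handwheel '[{"gripper":-1,"offset":[45,3,0],"rotation":[0,0,0]},{"gripper":-1,"offset":[84,5,0],"rotation":[0,0,0]},{"gripper":-1,"offset":[84,5,10],"rotation":[0,0,0]},{"gripper":-1,"offset":[84,5,50],"rotation":[0,0,0]},{"gripper":-1,"offset":[84,5,90],"rotation":[0,0,0]},{"gripper":-1,"offset":[84,5,115],"rotation":[0,0,0]},{"gripper":-1,"offset":[84,5,123],"rotation":[0,0,0]},{"gripper":-1,"offset":[84,5,123],"rotation":[0,0,0]}]' 40
python3 -m handwheel '[{"gripper":1,"offset":[0,0,0],"rotation":[0,0,0]},{"gripper":1,"offset":[0,0,0],"rotation":[0,0,0]},{"gripper":1,"offset":[0,0,0],"rotation":[0,0,0]},{"gripper":1,"offset":[0,0,0],"rotation":[0,0,0]},{"gripper":1,"offset":[0,0,0],"rotation":[0,0,0]},{"gripper":1,"offset":[0,0,-15],"rotation":[0,0,0]},{"gripper":1,"offset":[0,0,-40],"rotation":[0,0,0]},{"gripper":1,"offset":[0,0,-65],"rotation":[0,0,0]}]'
```

```text
t: 37.35
tool_pos: [0.3946, -0.321, 0.0365]
tool_rot: [0.002, -3.141, -0.001]
contact_force: [-0.1, 0.2, 0.3]
opening: 0.0853
grip_force: 0.0
t: 38.35
tool_pos: [0.3936, -0.3211, 0.1022]
tool_rot: [0.0, -3.141, -0.001]
contact_force: [0.6, -0.2, -3.1]
opening: 0.0547
grip_force: 43.1
```

```bash
python3 -m handwheel '[{"gripper":1,"offset":[0,15,0],"rotation":[0,0,0]},{"gripper":1,"offset":[0,50,0],"rotation":[0,0,0]},{"gripper":1,"offset":[-10,95,0],"rotation":[0,0,0]},{"gripper":1,"offset":[-30,140,0],"rotation":[0,0,0]},{"gripper":1,"offset":[-55,180,0],"rotation":[0,0,0]},{"gripper":1,"offset":[-80,220,0],"rotation":[0,0,0]},{"gripper":1,"offset":[-105,260,0],"rotation":[0,0,0]},{"gripper":1,"offset":[-125,300,0],"rotation":[0,0,0]}]'
python3 -m handwheel '[{"gripper":1,"offset":[-25,40,0],"rotation":[0,0,0]},{"gripper":1,"offset":[-42,70,0],"rotation":[0,0,0]},{"gripper":1,"offset":[-49,86,0],"rotation":[0,0,0]},{"gripper":1,"offset":[-49,86,0],"rotation":[0,0,0]},{"gripper":1,"offset":[-49,86,20],"rotation":[0,0,0]},{"gripper":1,"offset":[-49,86,40],"rotation":[0,0,0]},{"gripper":1,"offset":[-49,86,53],"rotation":[0,0,0]},{"gripper":1,"offset":[-49,86,53],"rotation":[0,0,0]}]'
python3 - <<'E'
from h import *
d=ctrl.get_image('wrist');im=d['image'];cv2.imwrite('pics/w13.png',im[:,:,::-1]);o=ctrl.get_obs();print(o['tool_pos'],o['contact_force'])
E
```

```text
t: 39.35
tool_pos: [0.5181, -0.019, 0.0999]
tool_rot: [0.001, -3.139, -0.001]
contact_force: [0.6, -0.5, -2.6]
opening: 0.0552
grip_force: 43.4
t: 40.35
tool_pos: [0.5662, 0.0642, 0.0461]
tool_rot: [-0.001, -3.137, -0.0]
contact_force: [0.5, 0.4, -2.5]
opening: 0.0552
grip_force: 43.4
[0.56732867 0.06431627 0.04756618] [ 0.60526484  0.11483672 -2.37961269]
```

View pics/w13.png

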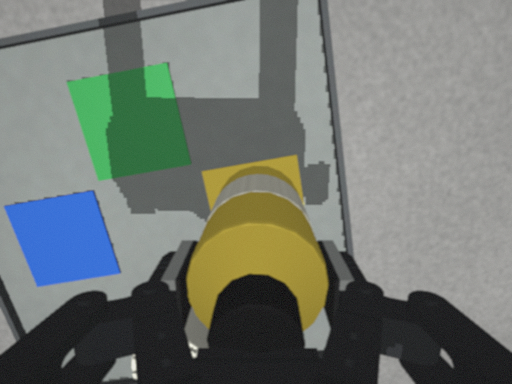

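Yellow hangs over its square. I'll set it down, release, and fetch green.

```bash
python3 -m handwheel '[{"gripper":1,"offset":[-1,0,4],"rotation":[0,0,0]},{"gripper":1,"offset":[-1,0,7],"rotation":[0,0,0]},{"gripper":1,"offset":[-1,0,8],"rotation":[0,0,0]},{"gripper":1,"offset":[-1,0,8],"rotation":[0,0,0]},{"gripper":-1,"offset":[-1,0,8],"rotation":[0,0,0]},{"gripper":-1,"offset":[-1,0,8],"rotation":[0,0,0]},{"gripper":-1,"offset":[-1,0,8],"rotation":[0,0,0]},{"gripper":-1,"offset":[-1,0,8],"rotation":[0,0,0]}]'
python3 -m handwheel '[{"gripper":-1,"offset":[0,0,-15],"rotation":[0,0,0]},{"gripper":-1,"offset":[0,0,-45],"rotation":[0,0,0]},{"gripper":-1,"offset":[0,0,-90],"rotation":[0,0,0]},{"gripper":-1,"offset":[0,0,-120],"rotation":[0,0,0]},{"gripper":-1,"offset":[0,-45,-120],"rotation":[0,0,0]},{"gripper":-1,"offset":[0,-95,-120],"rotation":[0,0,0]},{"gripper":-1,"offset":[0,-145,-120],"rotation":[0,0,0]},{"gripper":-1,"offset":[0,-195,-120],"rotation":[0,0,0]}]'
python3 -m handwheel '[{"gripper":-1,"offset":[0,-50,0],"rotation":[0,0,0]},{"gripper":-1,"offset":[0,-100,0],"rotation":[0,0,0]},{"gripper":-1,"offset":[2,-150,0],"rotation":[0,0,0]},{"gripper":-1,"offset":[5,-190,0],"rotation":[0,0,0]},{"gripper":-1,"offset":[5,-204,0],"rotation":[0,0,0]},{"gripper":-1,"offset":[5,-204,0],"rotation":[0,0,0]},{"gripper":-1,"offset":[5,-204,0],"rotation":[0,0,0]},{"gripper":-1,"offset":[5,-204,0],"rotation":[0,0,0]}]'
```

```text
t: 41.4
tool_pos: [0.5689, 0.0646, 0.0404]
tool_rot: [0.0, -3.141, 0.0]
contact_force: [-0.6, -0.0, 0.2]
opening: 0.0851
grip_force: 0.0
t: 42.4
tool_pos: [0.5693, -0.132, 0.1621]
tool_rot: [-0.001, 3.14, -0.001]
contact_force: [-1.0, -0.3, -0.1]
opening: 0.0855
grip_force: 0.0
t: 43.4
tool_pos: [0.5644, -0.333, 0.1608]
tool_rot: [-0.003, 3.142, 0.0]
contact_force: [0.1, -0.0, -0.7]
opening: 0.0853
grip_force: 0.0
```

```bash
python3 -m handwheel '[{"gripper":-1,"offset":[1,-1,40],"rotation":[0,0,0]},{"gripper":-1,"offset":[1,-1,85],"rotation":[0,0,0]},{"gripper":-1,"offset":[1,-1,115],"rotation":[0,0,0]},{"gripper":-1,"offset":[1,-1,124],"rotation":[0,0,0]},{"gripper":-1,"offset":[1,-1,124],"rotation":[0,0,0]},{"gripper":1,"offset":[1,-1,124],"rotation":[0,0,0]},{"gripper":1,"offset":[1,-1,124],"rotation":[0,0,0]},{"gripper":1,"offset":[1,-1,124],"rotation":[0,0,0]}]' 40
python3 -m handwheel '[{"gripper":1,"offset":[0,0,0],"rotation":[0,0,0]},{"gripper":1,"offset":[0,0,0],"rotation":[0,0,0]},{"gripper":1,"offset":[0,0,-15],"rotation":[0,0,0]},{"gripper":1,"offset":[0,0,-40],"rotation":[0,0,0]},{"gripper":1,"offset":[0,5,-65],"rotation":[0,0,0]},{"gripper":1,"offset":[0,30,-65],"rotation":[0,0,0]},{"gripper":1,"offset":[5,70,-65],"rotation":[0,0,0]},{"gripper":1,"offset":[15,115,-65],"rotation":[0,0,0]}]'
python3 -m handwheel '[{"gripper":1,"offset":[10,45,0],"rotation":[0,0,0]},{"gripper":1,"offset":[20,90,0],"rotation":[0,0,0]},{"gripper":1,"offset":[30,130,0],"rotation":[0,0,0]},{"gripper":1,"offset":[36,165,0],"rotation":[0,0,0]},{"gripper":1,"offset":[38,190,0],"rotation":[0,0,0]},{"gripper":1,"offset":[38,200,0],"rotation":[0,0,0]},{"gripper":1,"offset":[38,200,0],"rotation":[0,0,0]},{"gripper":1,"offset":[38,200,0],"rotation":[0,0,0]}]'
```

```text
t: 44.4
tool_pos: [0.5644, -0.3361, 0.039]
tool_rot: [-0.0, 3.139, -0.003]
contact_force: [0.2, 1.9, 6.6]
opening: 0.055
grip_force: 43.1
t: 45.4
tool_pos: [0.5467, -0.2177, 0.0997]
tool_rot: [-0.0, -3.139, -0.003]
contact_force: [-0.8, 0.5, -3.8]
opening: 0.0553
grip_force: 43.5
t: 46.4
tool_pos: [0.5099, -0.0209, 0.1013]
tool_rot: [-0.001, -3.141, 0.001]
contact_force: [-0.2, -0.5, -2.7]
opening: 0.0548
grip_force: 43.5
```

```bash
python3 -m handwheel '[{"gripper":1,"offset":[-1,2,15],"rotation":[0,0,0]},{"gripper":1,"offset":[-1,2,35],"rotation":[0,0,0]},{"gripper":1,"offset":[-1,2,50],"rotation":[0,0,0]},{"gripper":1,"offset":[-1,2,56],"rotation":[0,0,0]},{"gripper":1,"offset":[-1,2,59],"rotation":[0,0,0]},{"gripper":1,"offset":[-1,2,61],"rotation":[0,0,0]},{"gripper":1,"offset":[-1,2,61],"rotation":[0,0,0]},{"gripper":1,"offset":[-1,2,61],"rotation":[0,0,0]}]'
python3 -m handwheel '[{"gripper":-1,"offset":[0,0,0],"rotation":[0,0,0]},{"gripper":-1,"offset":[0,0,0],"rotation":[0,0,0]},{"gripper":-1,"offset":[0,0,0],"rotation":[0,0,0]},{"gripper":-1,"offset":[0,0,0],"rotation":[0,0,0]},{"gripper":-1,"offset":[0,0,-20],"rotation":[0,0,0]},{"gripper":-1,"offset":[0,0,-60],"rotation":[0,0,0]},{"gripper":-1,"offset":[0,0,-100],"rotation":[0,0,0]},{"gripper":-1,"offset":[0,0,-120],"rotation":[0,0,0]}]'
python3 -m handwheel '[{"gripper":-1,"offset":[5,-45,0],"rotation":[0,0,0]},{"gripper":-1,"offset":[10,-95,0],"rotation":[0,0,0]},{"gripper":-1,"offset":[15,-145,0],"rotation":[0,0,0]},{"gripper":-1,"offset":[20,-195,0],"rotation":[0,0,0]},{"gripper":-1,"offset":[25,-245,0],"rotation":[0,0,0]},{"gripper":-1,"offset":[32,-290,0],"rotation":[0,0,0]},{"gripper":-1,"offset":[32,-307,0],"rotation":[0,0,0]},{"gripper":-1,"offset":[32,-307,0],"rotation":[0,0,0]}]'
```

```text
t: 47.4
tool_pos: [0.5127, -0.0185, 0.0431]
tool_rot: [-0.0, 3.138, -0.001]
contact_force: [-2.3, 2.0, 6.5]
opening: 0.0552
grip_force: 44.4
t: 48.4
tool_pos: [0.5122, -0.0186, 0.1632]
tool_rot: [-0.0, 3.138, -0.001]
contact_force: [0.3, 0.6, -0.5]
opening: 0.0858
grip_force: 0.0
t: 49.4
tool_pos: [0.4788, -0.3255, 0.1597]
tool_rot: [-0.002, -3.141, -0.002]
contact_force: [-1.1, -0.1, -0.7]
opening: 0.0853
grip_force: 0.0
```

```bash
python3 -m handwheel '[{"gripper":-1,"offset":[1,-1,40],"rotation":[0,0,0]},{"gripper":-1,"offset":[1,-1,85],"rotation":[0,0,0]},{"gripper":-1,"offset":[1,-1,115],"rotation":[0,0,0]},{"gripper":-1,"offset":[1,-1,123],"rotation":[0,0,0]},{"gripper":-1,"offset":[1,-1,123],"rotation":[0,0,0]},{"gripper":1,"offset":[1,-1,123],"rotation":[0,0,0]},{"gripper":1,"offset":[1,-1,123],"rotation":[0,0,0]},{"gripper":1,"offset":[1,-1,123],"rotation":[0,0,0]}]' 40
python3 -m handwheel '[{"gripper":1,"offset":[0,0,0],"rotation":[0,0,0]},{"gripper":1,"offset":[0,0,0],"rotation":[0,0,0]},{"gripper":1,"offset":[0,0,-15],"rotation":[0,0,0]},{"gripper":1,"offset":[0,0,-40],"rotation":[0,0,0]},{"gripper":1,"offset":[-5,5,-65],"rotation":[0,0,0]},{"gripper":1,"offset":[-25,25,-65],"rotation":[0,0,0]},{"gripper":1,"offset":[-55,55,-65],"rotation":[0,0,0]},{"gripper":1,"offset":[-80,90,-65],"rotation":[0,0,0]}]'
python3 -m handwheel '[{"gripper":1,"offset":[-20,40,0],"rotation":[0,0,0]},{"gripper":1,"offset":[-30,80,0],"rotation":[0,0,0]},{"gripper":1,"offset":[-35,115,0],"rotation":[0,0,0]},{"gripper":1,"offset":[-36,145,0],"rotation":[0,0,0]},{"gripper":1,"offset":[-36,158,0],"rotation":[0,0,0]},{"gripper":1,"offset":[-36,158,0],"rotation":[0,0,0]},{"gripper":1,"offset":[-36,158,0],"rotation":[0,0,0]},{"gripper":1,"offset":[-36,158,0],"rotation":[0,0,0]}]'
```

```text
t: 50.4
tool_pos: [0.4794, -0.3274, 0.0398]
tool_rot: [-0.0, 3.139, -0.003]
contact_force: [0.4, -0.4, 6.9]
opening: 0.0549
grip_force: 43.3
t: 51.4
tool_pos: [0.5584, -0.2356, 0.1026]
tool_rot: [-0.001, -3.141, -0.0]
contact_force: [0.4, 0.7, -2.5]
opening: 0.0553
grip_force: 43.2
t: 52.4
tool_pos: [0.594, -0.0794, 0.1026]
tool_rot: [-0.002, -3.142, 0.0]
contact_force: [0.1, -0.6, -2.3]
opening: 0.0546
grip_force: 43.3
```

```bash
python3 -m handwheel '[{"gripper":1,"offset":[0,1,15],"rotation":[0,0,0]},{"gripper":1,"offset":[0,1,35],"rotation":[0,0,0]},{"gripper":1,"offset":[0,1,50],"rotation":[0,0,0]},{"gripper":1,"offset":[0,1,56],"rotation":[0,0,0]},{"gripper":1,"offset":[0,1,59],"rotation":[0,0,0]},{"gripper":1,"offset":[0,1,61],"rotation":[0,0,0]},{"gripper":1,"offset":[0,1,61],"rotation":[0,0,0]},{"gripper":1,"offset":[0,1,61],"rotation":[0,0,0]}]'
python3 -m handwheel '[{"gripper":-1,"offset":[0,0,0],"rotation":[0,0,0]},{"gripper":-1,"offset":[0,0,0],"rotation":[0,0,0]},{"gripper":-1,"offset":[0,0,0],"rotation":[0,0,0]},{"gripper":-1,"offset":[0,0,0],"rotation":[0,0,0]},{"gripper":-1,"offset":[0,0,-20],"rotation":[0,0,0]},{"gripper":-1,"offset":[0,0,-60],"rotation":[0,0,0]},{"gripper":-1,"offset":[0,0,-100],"rotation":[0,0,0]},{"gripper":-1,"offset":[0,0,-130],"rotation":[0,0,0]}]'
python3 -m handwheel '[{"gripper":-1,"offset":[0,0,-20],"rotation":[0,0,0]},{"gripper":-1,"offset":[0,-40,-20],"rotation":[0,0,0]},{"gripper":-1,"offset":[0,-80,-20],"rotation":[0,0,0]},{"gripper":-1,"offset":[20,-120,-20],"rotation":[0,0,0]},{"gripper":-1,"offset":[40,-160,-20],"rotation":[0,0,0]},{"gripper":-1,"offset":[60,-200,-20],"rotation":[0,0,0]},{"gripper":-1,"offset":[60,-200,-20],"rotation":[0,0,0]},{"gripper":-1,"offset":[60,-200,-20],"rotation":[0,0,0]}]'
python3 - <<'E'
from h import *
np.set_printoptions(precision=4,suppress=True)
t=ctrl.get_image('top');s=ctrl.get_image('scene');im=t['image']
for n,u in dict(yellow=(225,187),blue=(296,172),green=(266,217)).items():
    r,c,a=big(mask(im,(0,0,0),(179,255,60),(u[0]-16,u[1]-16,u[0]+16,u[1]+16)));print(n,c,a,world(t,c[0],.142))
print(pose()[0])
cv2.imwrite('pics/c14.png',np.hstack([cv2.resize(im[110:290,60:360],(400,240)),cv2.resize(s['image'][110:290,130:430],(400,240))])[:,:,::-1])
E
```

```text
t: 53.4
tool_pos: [0.5954, -0.0775, 0.0438]
tool_rot: [-0.001, 3.139, -0.001]
contact_force: [-2.5, 0.9, 5.9]
opening: 0.0551
grip_force: 44.0
t: 54.4
tool_pos: [0.5951, -0.0776, 0.1758]
tool_rot: [-0.0, 3.138, -0.002]
contact_force: [0.3, 0.2, -0.8]
opening: 0.0852
grip_force: 0.0
t: 55.4
tool_pos: [0.5341, -0.277, 0.1917]
tool_rot: [0.0, 3.142, 0.001]
contact_force: [-0.2, 0.2, -0.4]
opening: 0.0857
grip_force: 0.0
yellow ((221.1086883544922, 186.19564819335938), 7.440154552459717) 149.5 [[0.5696 0.0653]]
blue ((296.66217041015625, 171.28378295898438), 7.649867534637451) 155.5 [[ 0.5973 -0.0765]]
green ((265.78570556640625, 215.2142791748047), 7.5085978507995605) 152.0 [[ 0.515  -0.0177]]
[ 0.5345 -0.2764  0.1916]
```

View pics/c14.png

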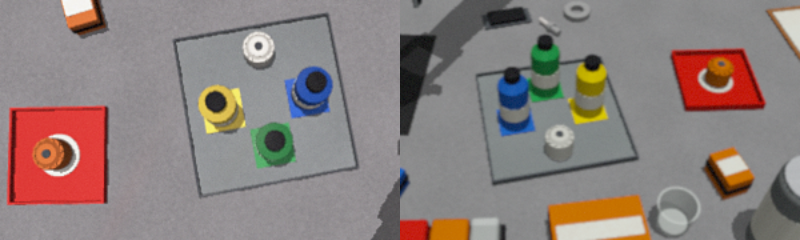

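All three bottles stand on their own squares within about 3 mm. The orange filter stands on the mark, the white filter hasn't moved, and the gripper is clear, so I'm handing in.

```bash
python3 -c "
from station import ctrl
print(ctrl.finish_job())"
```

```text
the job is handed in; nothing more can be done
None
```

The job is handed in at about 55 s of the 144 s allowed: the orange filter is on the order tray's mark, each bottle is back within about 3 mm of its own square's centre by camera, and the white filter was not touched; no verdict was returned.

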